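# Lay a box section down against the end stop

## Robot

A 6-joint arm with a two-finger parallel gripper is mounted at the origin on the work surface. World frame = base frame: x ahead of the robot, y to its left, z up, the work surface at z = 0. Lengths are in mm, angles in rad, forces in N, time in s.
With the tool pointing down it reaches from about 350 to 975 mm from the base axis. Payload 17.4 kg.
Tool frame: the origin (TCP) lies midway between the tips of the shut fingers; the grasp point (between the pads) lies 19 mm behind it; z points along the fingers, y is the line along which they close (so a half turn about z gives the same grasp; the last joint's range is limited). The gripper opens to 85 mm and grips with 20 to 120 N. Pads are 22 mm wide; open, the fingers measure 114 mm over their backs; the gripper's body (76 mm by 85 mm) begins 54 mm behind the grasp point. The pads swing forward as they close: fully open they stand 13 mm farther back than shut.
Start: joints at [-1.291, 0.116, 1.442, -0, 1.584, -0.038], TCP at [210.913, -641.208, 231.303] pointing down, gripper open.
Joint ranges: [-2.83, 2.83], [-0.83, 2.19], [0.07, 2.5], [-1.14, 4.28], [0.01, 3], [-2.97, 2.97]. Speed limits (rad/s): [1.89, 1.89, 2.22, 3.14, 3.14, 3.14].

## Interface

Orientations are given as a 3x3 rotation matrix whose columns are the frame's x, y, z axes.
In Python, from workcell import bot gives the robot as it stands. The module is installed in compiled form; this text tells all that it offers.
- The arm moves only by the tool drive_tool, never from a script. Its argument "increments" is text: rows parted by semicolons, each of 7 numbers parted by spaces: the opening, from 0 (shut) to 1 (fully open), then the shift along the tool's x, y, z in m, then the turn, a rotation vector about the tool's x, y, z in degrees. In form: grip tx ty tz rx ry rz; .... A call has 1 to 5 rows; each row is the pose to reach, as a shift and turn from the pose commanded when the call began, along the tool's axes at that moment; what a row does not reach only later rows make up. A row lasts 1/10 s, in which the tool goes at most 50 mm and 8.59 degrees, less where a joint would pass 70% of its speed; a pose out of reach is approached as far as the arm can. A call with a gripper value outside its range is refused whole. The fingers move at their own pace and stop on an object; "force" is the grip in N (left out, the last holds). Time passes only in rows, so rows that repeat a pose let the fingers close. It gives the time, the measured TCP pose, the force, the opening and the grip force at its end, in the units of the state.
- bot.get_state(): the state, without advancing time (a new reading comes with each control period).
- bot.read_camera(name): name is "side" or "top" or "wrist"; returns a dict with "image" (400x640x3 uint8, blue, green, red), "depth" (400x640 float32, mm along the optical axis (not along the pixel's ray), 0 where there is no reading), "fx", "fy", "cx", "cy" (pixels), "extrinsics" (4x4, takes a point from camera to world coordinates); the wrist camera has in their place "hand_eye" (4x4, takes a point from camera to tool coordinates, whose origin is the TCP and whose axes are the flange's). Camera axes: x right, y down, z forward; pixel columns grow to the right and rows downward; lengths in mm; the calibration is good to about 2 mm. The wrist camera is an equidistant fisheye: a pixel r from the principal point sees the ray r / f radians off the axis. A picture is of the moment at which its call begins: read the wrist's pose just before it.
- bot.finish_job(): hands the job in; it is judged then, once.
Trained networks look in the newest picture that a camera, given by its name, has taken for a name from the list of things; names that differ only in an ending like _2 or _b are one class to them, and where a whole thing is asked for, a point or a joint stands for the part that bears it (a point fixed in the world has none). Each returns a list of dicts, best first, with "score" (0 to 1); they miss things now and then, are a little off and sometimes report something else, mostly with a low value. They report only what shows in the picture. A call takes as long as a camera call. They do not tell look-alikes from the thing itself.
- bot.look_for(thing, camera): "point" ([x, y, z] in mm, in world coordinates, good to about 4 mm: the middle of the surface that is visible of it).
- bot.masks_of(thing, camera): "pixels" (400x640 bool, what is visible of it).
The state is a dict: "time": time; "joint_pos": joint angles; "qd": joint speeds; "joint_torque": joint torques, N m; "position": TCP position; "tcp_rot": TCP orientation; "wrist_force": force on the tool from outside, world axes, zero at the start; "ft_torque": the same for the moment, N m; "grip_width": finger opening in mm; "grip_force": force on a finger pad.
Only numpy, scipy, OpenCV 4.12 (cv2) and the standard library are available. Lean on these libraries where they do the work, as an engineer would, in place of code of your own. Each camera call takes 0.05 s, during which the arm holds its last target. There are 200 camera calls.

## Task

Put the fingertips into the open top of the upright aluminium box section, push it over away from the red end stop and ease it down gently onto its side on the rubber-faced board, without letting it drop and without lifting it. Then push it back along the board by its open end until its foot is flat against the red stop, and leave it lying there. Leave the paint can, the tape roll and the jar where they stand.

Things in the scene. Friction and masses are not known exactly. Their poses are not given: they have to be found in the camera images.
- stop_face (a point): Middle of the lower edge of the red stop's face, at the rubber's surface (18 mm above the table). x axis: along the board's middle line, away from the stop (the way to tip); y across the board; z up. The stop rises 44 mm above the rubber, 120 mm wide. The fixed board is 420 x 140 mm; its grippy black rubber runs 385 mm in +x from the stop's face.
- section: Loose aluminium tube of rectangular section, both ends open, about 0.5 kg, upright on the rubber 15 to 55 mm from the stop. Outside 75 mm along its x, 80 mm along its y, 210 mm tall; walls 3 mm, so the mouth is 69 x 74 mm inside. Origin: centre of its foot; z runs along it to the top; x points away from the stop, within about 6 degrees.
- toe (a point): Middle of the section's +x foot edge, 37.5 mm ahead of its origin: the edge it tips about, which stays down on the board. It overbalances at about 0.34 rad (20 degrees) of tilt and then falls by itself, unless fingers inside the mouth hold it back by its rear (-x) wall.
- mouth (a point): Centre of the section's open top end, 210 mm from the foot. Once past balance, the section leans with its rear rim (the -x edge of the mouth, uppermost when lying) on the fingers, and comes down as they back away in +x.
- paint_can: Bystander: blue can, 52 mm across, 100 mm tall, standing beside the board; origin at the centre of its underside.
- tape: Bystander: green roll of tape lying flat, 90 mm across, 24 mm high; origin at the centre of its underside.
- jar: Bystander: amber jar with yellow cap, 56 mm across, 75 mm tall; origin at the centre of its underside.
Things that resemble listed ones, but are neither listed nor needed, are in the scene too. There is more than one size of the section; the one meant has the size given above.

How it is judged (in metres and radians):
At the end, for the whole second after the job is handed in: The section lies on its +x side flat on the board (tilt within 3 degrees of level), along the board within 4 degrees, open top away from the stop, its foot end against the stop (foot centre within 5 mm of the stop's face, within 30 mm of its middle), at rest (angle between section's own z axis and vertical between 1.52 and 1.62 rad and angle between the z axis of section and the x axis of stop_face, either way round below 0.07 rad and x of mouth in the frame of stop_face above 0.15 m and x of section in the frame of stop_face between -0.004 and 0.005 m and y of section in the frame of stop_face between -0.03 and 0.03 m and z of toe in the frame of stop_face below 0.006 m and linear speed of section below 0.01 m/s and angular speed of section below 0.1 rad/s); the robot touches nothing.
It fails at once if the section falls or is slammed down: it turns faster than 3 rad/s (angular speed of section above 3 rad/s).
It fails at once if the section is lifted: its tipping edge rises 20 mm off the board (z of toe in the frame of stop_face above 0.02 m).
It fails at once if the paint can is moved more than 15 mm or tipped (distance of paint_can from where it was at the start of the episode above 0.015 m or angle between paint_can's own z axis and vertical above 0.3 rad).
It fails at once if the tape is moved more than 15 mm or tipped (distance of tape from where it was at the start of the episode above 0.015 m or angle between tape's own z axis and vertical above 0.3 rad).
It fails at once if the jar is moved more than 15 mm or tipped (distance of jar from where it was at the start of the episode above 0.015 m or angle between jar's own z axis and vertical above 0.3 rad).
It also fails if it takes over 61 s, if anything falls off the work surface, if the arm or the gripper's body presses on something with over 40 N, if the wrist force passes 120 N, or if a joint passes its speed limit or range.

## Working session

There is one attempt and no reset: what is moved stays moved. The work goes in short steps, Python scripts to look and compute and a tool call to move; the robot and the scene stay as the last step left them, time stands still between calls to the robot, and variables do not carry over. Pictures are saved under pics/ and viewed, at most 10 in all, crops included, and the job is handed in when it is done.

Besides the shell and the picture viewer there is one more tool, called after ">>>" as a command line: name --argument value ..., lists and objects as JSON in quotes. drive_tool: Moves the arm, as the interface text tells. Its arguments: {"type":"object","properties":{"increments":{"type":"string"},"force":{"type":"number"}},"required":["increments"]}

```bash
mkdir -p pics; cat > h.py <<'E'
import numpy as np, cv2
from workcell import bot
def cloud(c):
    d=c["depth"]; v,u=np.mgrid[:400,:640]
    P=np.stack([(u-c["cx"])/c["fx"]*d,(v-c["cy"])/c["fy"]*d,d,np.ones_like(d)],-1)
    W=P@np.array(c["extrinsics"]).T
    W=W[...,:3]; W[d==0]=np.nan
    return W
E
python3 - <<'E'
from h import *
s=bot.get_state(); print(s["time"],s["position"],np.round(s["tcp_rot"],3).tolist(),s["grip_width"],s["wrist_force"])
for n in ("top","side"):
    c=bot.read_camera(n); cv2.imwrite(f"pics/{n}0.png",c["image"]); np.savez(f"{n}0.npz",**c)
    print(n,np.round(c["extrinsics"],2).tolist(),c["fx"])
    for t in ("section","paint_can","tape","jar","stop_face","mouth","toe"):
        try: print(t,[(np.round(r["score"],2),np.round(r["point"])) for r in bot.look_for(t,n)])
        except Exception as e: print(t,e)
E
```

```text
0.0 [ 210.85529454 -641.02235761  230.55820901] [[0.95, 0.312, -0.0], [0.312, -0.95, 0.001], [0.0, -0.001, -1.0]] 85.58538269530129 [-0.25600065  0.31360703  0.8299276 ]
top [[-0.0, -0.99, 0.11, 434.85], [-1.0, 0.0, -0.0, -34.14], [0.0, -0.11, -0.99, 1112.23], [0.0, 0.0, 0.0, 1.0]] 443.93447131748246
section [(np.float64(0.79), array([ 336., -244.,  110.])), (np.float64(0.77), array([ 558., -110.,  165.])), (np.float64(0.73), array([ 362., -105.,  112.]))]
paint_can [(np.float64(0.97), array([424.,  21., 102.]))]
tape [(np.float64(0.95), array([722.,  33.,  24.]))]
jar [(np.float64(0.79), array([695., -93.,  73.]))]
stop_face [(np.float64(0.91), array([561.,   8.,  22.]))]
mouth [(np.float64(0.87), array([ 559., -106.,  162.])), (np.float64(0.59), array([ 335., -241.,   99.]))]
toe [(np.float64(0.97), array([ 357., -104.,  114.])), (np.float64(0.72), array([ 553., -114.,  166.])), (np.float64(0.61), array([ 331., -242.,  103.])), (np.float64(0.47), array([722.,  34.,  26.]))]
side [[1.0, 0.04, -0.07, 614.39], [0.08, -0.61, 0.79, -739.35], [-0.01, -0.79, -0.61, 709.8], [0.0, 0.0, 0.0, 1.0]] 372.605914706229
section [(np.float64(0.71), array([ 348., -263.,  110.])), (np.float64(0.63), array([ 540., -133.,  163.])), (np.float64(0.56), array([ 377., -129.,  107.]))]
paint_can [(np.float64(0.7), array([428.,   7.,  72.]))]
tape [(np.float64(0.91), array([725.,  29.,  22.]))]
jar [(np.float64(0.68), array([ 702., -115.,   54.]))]
stop_face [(np.float64(0.74), array([ 588., -140.,   14.]))]
mouth [(np.float64(0.96), array([ 545., -134.,  167.])), (np.float64(0.76), array([ 344., -258.,  112.])), (np.float64(0.6), array([ 371., -126.,  107.]))]
toe [(np.float64(0.85), array([ 541., -135.,  163.])), (np.float64(0.62), array([ 374., -125.,  107.])), (np.float64(0.55), array([ 343., -263.,  113.]))]
```

View pics/top0.png

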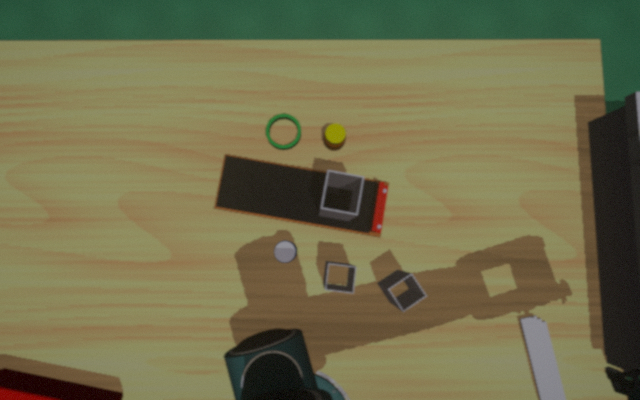

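View pics/side0.png

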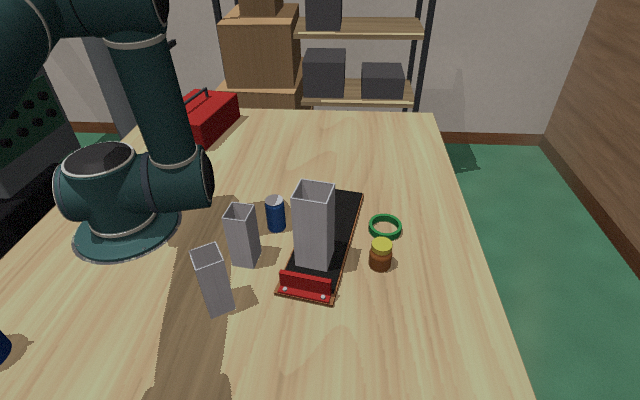

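The large section is at top-view pixel (342,193), on the black board next to the red stop (380,208). The look-alikes are the smaller tubes at (340,277) and (406,290), both off the board. I choose (342,193): it is the only one that tall (rim at about 228 mm) and the only one standing on the rubber. Next I'll measure it and check it in a close crop.

```bash
python3 - <<'E'
from h import *
c=dict(np.load("top0.npz")); W=cloud(c); im=c["image"].astype(int)
def rect(m,l):
    p=W[m][:,:2].astype(np.float32); r=cv2.minAreaRect(p); print(l,m.sum(),np.round(r[0],1),np.round(r[1],1),round(r[2],2)); print(np.round(cv2.boxPoints(r),1).tolist())
x,y,z=W[...,0],W[...,1],W[...,2]
near=(abs(x-558)<90)&(abs(y+90)<110)
rim=near&(z>217)&(z<240); rect(rim,"rim"); print("zrim",np.nanmedian(z[rim]))
red=(im[...,2]>120)&(im[...,1]<60)&(im[...,0]<60)&(x>480)&(x<640)&(y<-100)&(y>-260)
print(np.nanpercentile(z[red],[5,50,95])); rect(red&(z>52),"redtop"); 
blk=(im.max(2)<60)&(abs(z-18)<5)&(x>450)&(x<680)&(y<220)&(y>-200)
rect(blk,"rubber"); print(np.nanmedian(z[blk]))
for l,ctr,h in (("can",(424,21),100),("jar",(695,-93),75),("tape",(722,33),24)):
    m=(np.hypot(x-ctr[0],y-ctr[1])<60)&(abs(z-h)<8); rect(m,l)
cr=c["image"][110:260,200:420]; cv2.imwrite("pics/crop0.png",cv2.resize(cr,None,fx=3.5,fy=3.5,interpolation=cv2.INTER_CUBIC))
E
```

```text
rim 288 [ 542.4 -100.3] [75.  80.4] 79.48
[[496.0, -129.8000030517578], [575.0999755859375, -144.5], [588.7999877929688, -70.80000305175781], [509.70001220703125, -56.099998474121094]]
zrim 227.2255634998616
[15.21315567 59.56229364 64.28709079]
redtop 185 [ 533.6 -199.2] [ 10.4 107.5] 79.92
[[479.79998779296875, -195.0], [585.5999755859375, -213.8000030517578], [587.5, -203.5], [481.6000061035156, -184.6999969482422]]
rubber 6463 [565.   -4.3] [382.  127.6] 79.79
[[468.3999938964844, -180.89999389648438], [594.0, -203.5], [661.7000122070312, 172.39999389648438], [536.0999755859375, 195.0]]
17.364392851605544
can 356 [422.8  22.7] [46.7 46.1] 44.42
[[390.0, 22.799999237060547], [422.29998779296875, -10.100000381469727], [455.6000061035156, 22.5], [423.29998779296875, 55.5]]
jar 339 [703.3 -96.3] [48.6 48.2] 69.0
[[672.0999755859375, -110.30000305175781], [717.0999755859375, -127.5999984741211], [734.5, -82.30000305175781], [689.5, -65.0]]
tape 388 [722.5  31.4] [87.9 88. ] 88.69
[[677.5, -11.600000381469727], [765.5, -13.600000381469727], [767.5, 74.30000305175781], [679.5, 76.30000305175781]]
```

View pics/crop0.png

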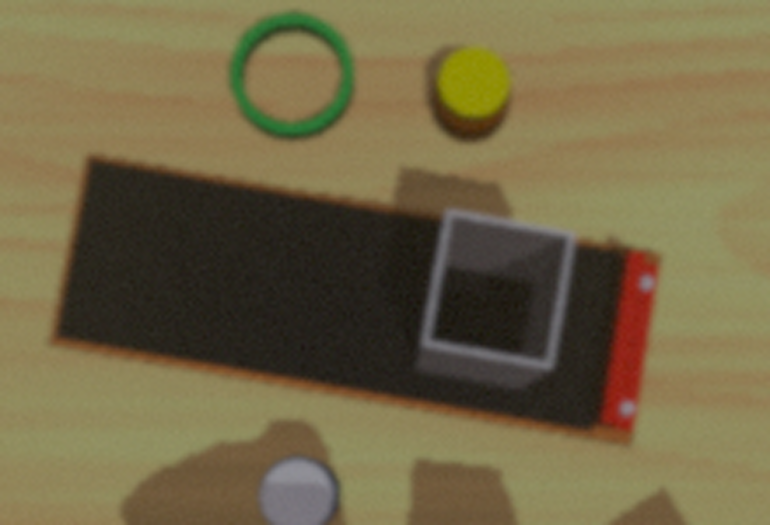

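The crop confirms it. The chosen tube's rim measures 75 x 80 mm at z≈227, aligned with the board, and the stop is at its right. Plan: spread the fingers inside the mouth along the board axis with a little clearance, then tilt the tool with the section about the toe.

First I raise the tool and set the yaw.

>>> drive_tool --increments "0.36 0 0 -0.03 0 0 8; 0.36 0 0 -0.06 0 0 16; 0.36 0 0 -0.06 0 0 24; 0.36 0 0 -0.06 0 0 28.6; 0.36 0 0 -0.06 0 0 28.6" --force 20

```text
time: 1.3
position: [210.9, -641.2, 291.4]
tcp_rot: [[0.983, -0.182, 0.0], [-0.182, -0.983, -0.0], [0.0, 0.0, -1.0]]
wrist_force: [0.1, 0.1, -0.5]
grip_width: 31.1
grip_force: 0.0
```

>>> drive_tool --increments "0.36 0.02 -0.05 0 0 0 0; 0.36 0.04 -0.1 0 0 0 0; 0.36 0.06 -0.145 0 0 0 0; 0.36 0.08 -0.19 0 0 0 0; 0.36 0.1 -0.23 0 0 0 0"

```text
time: 1.8
position: [350.8, -431.9, 291.3]
tcp_rot: [[0.984, -0.178, 0.0], [-0.178, -0.984, -0.0], [0.0, 0.0, -1.0]]
wrist_force: [0.5, -0.7, -0.5]
grip_width: 30.4
grip_force: 0.0
```

>>> drive_tool --increments "0.36 0.02 -0.045 0 0 0 0; 0.36 0.04 -0.09 0 0 0 0; 0.36 0.06 -0.135 0 0 0 0; 0.36 0.08 -0.18 0 0 0 0; 0.36 0.1 -0.22 0 0 0 0"

```text
time: 2.3
position: [489.0, -233.2, 291.5]
tcp_rot: [[0.984, -0.177, 0.0], [-0.177, -0.984, -0.0], [0.0, 0.0, -1.0]]
wrist_force: [0.6, -1.4, 0.1]
grip_width: 30.7
grip_force: 0.0
```

>>> drive_tool --increments "0.36 0.01 -0.045 0 0 0 0; 0.36 0.02 -0.09 0 0 0 0; 0.36 0.028 -0.13 0 0 0 0; 0.36 0.0285 -0.141 0 0 0 0; 0.36 0.0285 -0.141 0 0 0 0"

```text
time: 2.8
position: [542.0, -100.5, 291.1]
tcp_rot: [[0.984, -0.176, -0.0], [-0.176, -0.984, 0.0], [-0.0, -0.0, -1.0]]
wrist_force: [-1.0, -0.4, 0.2]
grip_width: 31.2
grip_force: 0.0
```

```bash
python3 - <<'E'
from h import *
s=bot.get_state(); c=bot.read_camera("wrist"); cv2.imwrite("pics/w1.png",c["image"]); np.savez("w1.npz",**c,R=s["tcp_rot"],p=s["position"])
print(s["position"],s["joint_pos"]); print(np.round(c["hand_eye"],3).tolist(),c["fx"],c["cx"],c["cy"])
E
```

```text
[ 541.9622347  -100.49182903  291.13169118] [-2.29634446e-01 -1.63489636e-01  1.62033051e+00  2.92395048e-05
  1.68510119e+00  1.51795245e+00]
[[-0.0, -0.955, -0.297, 76.421], [1.0, 0.0, -0.0, -0.332], [0.0, -0.297, 0.955, -142.938], [0.0, 0.0, 0.0, 1.0]] 309.70691628693146 324.64959722514647 191.61777447414562
```

View pics/w1.png

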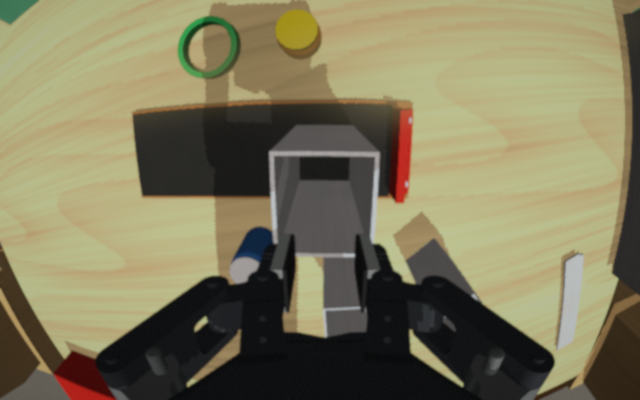

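The wrist view shows the mouth at (271–378, 152–255). The finger tips are symmetric about it at columns ~270 and ~380, so they should fit inside. Descending 101 mm.

>>> drive_tool --increments "0.36 0 0 0.03 0 0 0; 0.36 0 0 0.055 0 0 0; 0.36 0 0 0.075 0 0 0; 0.36 0 0 0.09 0 0 0; 0.36 0 0 0.101 0 0 0"

```text
time: 3.35
position: [541.3, -102.8, 189.3]
tcp_rot: [[0.983, -0.181, -0.001], [-0.181, -0.983, -0.0], [-0.0, 0.0, -1.0]]
wrist_force: [-0.1, 0.8, -0.4]
grip_width: 30.8
grip_force: 0.0
```

>>> drive_tool --increments "0.36 0 0 0 0 0 0; 0.36 0 -0.0045 -0.0009 -1.5 0 0; 0.36 0 -0.009 -0.0017 -3 0 0; 0.36 0 -0.0136 -0.0024 -4.5 0 0; 0.36 0 -0.0182 -0.003 -6 0 0"

```text
time: 3.85
position: [545.3, -83.3, 193.9]
tcp_rot: [[0.984, -0.179, -0.018], [-0.18, -0.978, -0.105], [0.001, 0.107, -0.994]]
wrist_force: [0.0, -0.9, 0.0]
grip_width: 30.7
grip_force: 0.3
```

```bash
python3 - <<'E'
from h import *
s=bot.get_state(); print(s["time"],s["position"],np.round(s["joint_pos"],3),s["wrist_force"])
a=bot.read_camera("side")["image"];b=bot.read_camera("top")["image"]
cv2.imwrite("pics/s2.png",np.hstack([cv2.resize(a[150:320,180:420],(400,283)),cv2.resize(b[100:270,200:440],(400,283))]))
E
```

```text
3.85 [545.28185592 -83.25463658 193.87685108] [-0.142 -0.138  1.757 -0.107  1.527  1.615] [ 0.01022227 -0.91732816  0.04233535]
```

View pics/s2.png

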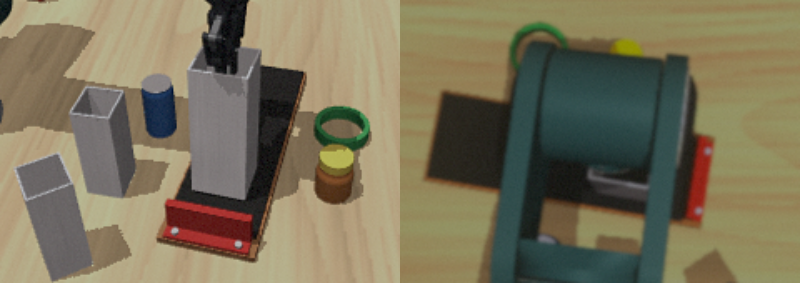

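The fingers are in the mouth and the section has started to tip (front wall contact, ~1 N). Continuing the arc.

>>> drive_tool --increments "0.36 0 -0.0045 -0.0009 -1.5 0 0; 0.36 0 -0.009 -0.0017 -3 0 0; 0.36 0 -0.0136 -0.0024 -4.5 0 0; 0.36 0 -0.0182 -0.003 -6 0 0; 0.36 0 -0.0228 -0.0034 -7.5 0 0"

```text
time: 4.45
position: [549.3, -60.8, 194.3]
tcp_rot: [[0.984, -0.175, -0.042], [-0.18, -0.956, -0.232], [0.0, 0.236, -0.972]]
wrist_force: [1.1, 0.2, 0.3]
grip_width: 31.0
grip_force: 0.2
```

>>> drive_tool --increments "0.36 0 -0.0045 -0.0009 -1.5 0 0; 0.36 0 -0.009 -0.0017 -3 0 0; 0.36 0 -0.0136 -0.0024 -4.5 0 0; 0.36 0 -0.0182 -0.003 -6 0 0; 0.36 0 -0.0228 -0.0034 -7.5 0 0"

```text
time: 4.95
position: [553.4, -38.3, 192.2]
tcp_rot: [[0.984, -0.168, -0.065], [-0.18, -0.918, -0.354], [-0.0, 0.36, -0.933]]
wrist_force: [0.7, 0.0, 0.6]
grip_width: 30.6
grip_force: 0.2
```

>>> drive_tool --increments "0.36 0 -0.0045 -0.0009 -1.5 0 0; 0.36 0 -0.009 -0.0017 -3 0 0; 0.36 0 -0.0136 -0.0024 -4.5 0 0; 0.36 0 -0.0182 -0.003 -6 0 0; 0.36 0 -0.0228 -0.0034 -7.5 0 0"

```text
time: 5.45
position: [557.5, -16.2, 187.3]
tcp_rot: [[0.984, -0.158, -0.086], [-0.18, -0.863, -0.471], [0.0, 0.479, -0.878]]
wrist_force: [0.3, 0.1, 1.5]
grip_width: 30.7
grip_force: 0.8
```

```bash
python3 - <<'E'
from h import *
s=bot.get_state(); print(s["time"],s["position"],np.round(s["joint_pos"],3),s["wrist_force"],np.round(s["tcp_rot"],3).tolist())
a=bot.read_camera("side")["image"];b=bot.read_camera("wrist")["image"]
cv2.imwrite("pics/s3.png",np.hstack([cv2.resize(a[150:320,180:420],(400,283)),cv2.resize(b,(400,250))[:,:].copy() if 0 else cv2.resize(b,(400,283))]))
E
```

```text
5.45 [557.4784925  -16.15770617 187.25405929] [ 0.161 -0.026  1.717 -0.469  1.624  1.929] [0.28876297 0.14366862 1.51700002] [[0.984, -0.158, -0.086], [-0.18, -0.863, -0.471], [0.0, 0.479, -0.878]]
```

View pics/s3.png

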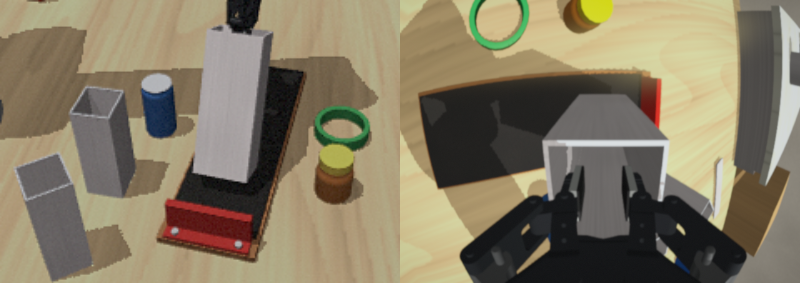

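Side view: the section is tipped ~28° with its foot edge on the board. Wrist view: the fingers are still in the mouth. Continuing.

>>> drive_tool --increments "0.36 0 -0.0045 -0.0009 -1.5 0 0; 0.36 0 -0.009 -0.0017 -3 0 0; 0.36 0 -0.0136 -0.0024 -4.5 0 0; 0.36 0 -0.0182 -0.003 -6 0 0; 0.36 0 -0.0228 -0.0034 -7.5 0 0"

```text
time: 6.05
position: [561.4, 5.2, 179.4]
tcp_rot: [[0.984, -0.146, -0.106], [-0.18, -0.794, -0.58], [0.0, 0.59, -0.808]]
wrist_force: [0.1, 1.0, 3.0]
grip_width: 30.4
grip_force: 1.4
```

>>> drive_tool --increments "0.36 0 -0.0045 -0.0009 -1.5 0 0; 0.36 0 -0.009 -0.0017 -3 0 0; 0.36 0 -0.0136 -0.0024 -4.5 0 0; 0.36 0 -0.0182 -0.003 -6 0 0; 0.36 0 -0.0228 -0.0034 -7.5 0 0"

```text
time: 6.55
position: [565.1, 25.3, 168.8]
tcp_rot: [[0.984, -0.131, -0.124], [-0.18, -0.712, -0.679], [0.0, 0.69, -0.724]]
wrist_force: [0.5, 3.8, 6.3]
grip_width: 30.7
grip_force: 2.6
```

>>> drive_tool --increments "0.36 0 -0.0045 -0.0009 -1.5 0 0; 0.36 0 -0.009 -0.0017 -3 0 0; 0.36 0 -0.0136 -0.0024 -4.5 0 0; 0.36 0 -0.0182 -0.003 -6 0 0; 0.36 0 -0.0228 -0.0034 -7.5 0 0"

```text
time: 7.05
position: [568.6, 43.9, 155.6]
tcp_rot: [[0.984, -0.113, -0.14], [-0.18, -0.617, -0.766], [0.001, 0.778, -0.628]]
wrist_force: [1.7, 4.7, 6.4]
grip_width: 31.1
grip_force: 3.2
```

```bash
python3 - <<'E'
from h import *
s=bot.get_state(); print(s["time"],s["position"],np.round(s["joint_pos"],3),s["wrist_force"],np.round(s["tcp_rot"],3).tolist())
a=bot.read_camera("side")["image"];b=bot.read_camera("wrist")["image"]
cv2.imwrite("pics/s4.png",np.hstack([cv2.resize(a[150:320,180:420],(400,283)),cv2.resize(b,(400,283))]))
E
```

```text
7.05 [568.56917194  43.94656581 155.59815681] [ 0.373  0.199  1.654 -0.746  1.791  2.15 ] [1.67694969 4.73813629 6.44192151] [[0.984, -0.113, -0.14], [-0.18, -0.617, -0.766], [0.001, 0.778, -0.628]]
```

View pics/s4.png

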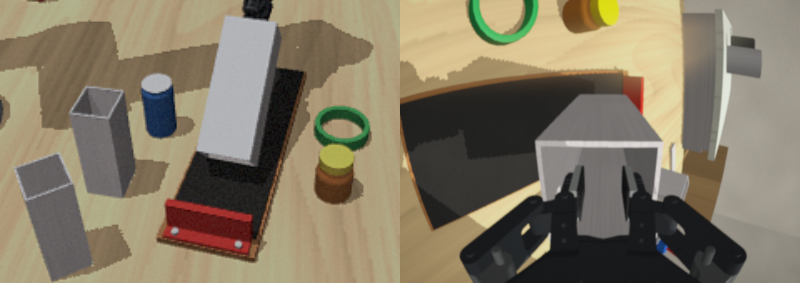

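Tilt is ~51° and under control, with a mild axial press of ~8 N. I'll back the tool off 3 mm along its axis and continue.

>>> drive_tool --increments "0.36 0 -0.0045 -0.0024 -1.5 0 0; 0.36 0 -0.009 -0.0047 -3 0 0; 0.36 0 -0.0136 -0.0054 -4.5 0 0; 0.36 0 -0.0182 -0.006 -6 0 0; 0.36 0 -0.0228 -0.0064 -7.5 0 0"

```text
time: 7.65
position: [571.8, 62.8, 141.2]
tcp_rot: [[0.984, -0.093, -0.154], [-0.18, -0.512, -0.84], [-0.0, 0.854, -0.52]]
wrist_force: [0.2, 1.5, -0.8]
grip_width: 30.4
grip_force: 0.7
```

>>> drive_tool --increments "0.36 0 -0.0045 -0.0009 -1.5 0 0; 0.36 0 -0.009 -0.0017 -3 0 0; 0.36 0 -0.0136 -0.0024 -4.5 0 0; 0.36 0 -0.0182 -0.003 -6 0 0; 0.36 0 -0.0228 -0.0034 -7.5 0 0"

```text
time: 8.15
position: [574.6, 77.2, 123.8]
tcp_rot: [[0.984, -0.073, -0.165], [-0.18, -0.398, -0.899], [0.0, 0.914, -0.405]]
wrist_force: [0.5, 2.2, -1.5]
grip_width: 30.9
grip_force: 0.8
```

```bash
python3 - <<'E'
from h import *
s=bot.get_state(); print(s["time"],s["position"],np.round(s["joint_pos"],3),s["wrist_force"],np.round(s["tcp_rot"],3).tolist())
a=bot.read_camera("side")["image"];b=bot.read_camera("wrist")["image"]
cv2.imwrite("pics/s5.png",np.hstack([cv2.resize(a[150:320,180:420],(400,283)),cv2.resize(b,(400,283))]))
E
```

```text
8.15 [574.57145212  77.22315356 123.84803227] [ 0.461  0.383  1.6   -0.892  1.918  2.247] [ 0.52212087  2.21164594 -1.46177931] [[0.984, -0.073, -0.165], [-0.18, -0.398, -0.899], [0.0, 0.914, -0.405]]
```

View pics/s5.png

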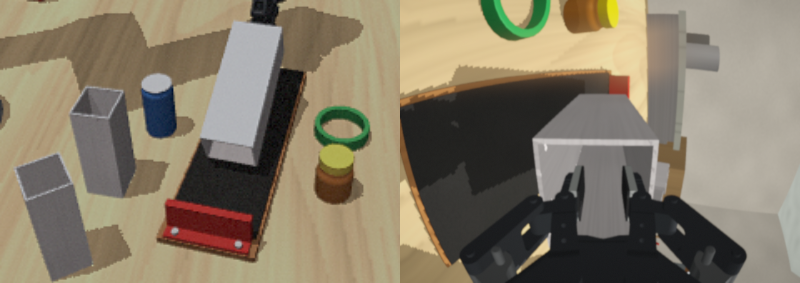

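The section is at ~66–68° and light on the fingers (2–3 N). Continuing carefully.

>>> drive_tool --increments "0.36 0 -0.0045 -0.0009 -1.5 0 0; 0.36 0 -0.009 -0.0017 -3 0 0; 0.36 0 -0.0136 -0.0024 -4.5 0 0; 0.36 0 -0.0182 -0.003 -6 0 0; 0.36 0 -0.0228 -0.0034 -7.5 0 0"

```text
time: 8.75
position: [576.8, 89.4, 104.2]
tcp_rot: [[0.984, -0.051, -0.173], [-0.18, -0.277, -0.944], [-0.0, 0.959, -0.282]]
wrist_force: [0.6, 1.8, -1.0]
grip_width: 30.9
grip_force: 0.8
```

```bash
python3 - <<'E'
from h import *
s=bot.get_state(); print(np.round(s["joint_pos"],3),np.round(s["wrist_force"],1))
c=bot.read_camera("top"); W=cloud(c)
import scipy.spatial.transform
u=np.array([.1805,.9836]);o=np.array([531.5,-193.5]);n=np.array([-.9836,.1805])
d=W[...,:2]-o; a=d@u; l=d@n; z=W[...,2]
# height profile along section
for k in range(90,480,15):
    m=(abs(a-k)<5)&(abs(l-5)<30); print(k,np.round(np.nanpercentile(z[m],[10,50,90])) if m.any() else None)
E
```

```text
[ 0.489  0.479  1.574 -0.96   1.98   2.283] [ 0.6  1.8 -1. ]
90 [15. 18. 20.]
105 [15. 17. 19.]
120 [90. 92. 95.]
135 [93. 96. 99.]
150 [ 98. 100. 103.]
165 [101. 104. 107.]
180 [106. 109. 111.]
195 [110. 113. 115.]
210 [114. 117. 120.]
225 [118. 121. 124.]
240 [123. 125. 128.]
255 [127. 130. 132.]
270 [131. 133. 136.]
285 [135. 138. 140.]
300 [139. 142. 145.]
315 [142. 145. 160.]
330 [ 74. 159. 174.]
345 [ 17. 149. 185.]
360 [ 16. 151. 194.]
375 [ 16. 150. 176.]
390 [ 11. 171. 175.]
405 [ -1. 171. 178.]
420 [ -1. 176. 182.]
435 [ -1. 180. 186.]
450 [169. 183. 264.]
465 [192. 203. 268.]
```

>>> drive_tool --increments "0.36 0 -0.0045 -0.0009 -1.5 0 0; 0.36 0 -0.009 -0.0017 -3 0 0; 0.36 0 -0.0136 -0.0024 -4.5 0 0; 0.36 0 -0.0182 -0.003 -6 0 0; 0.36 0 -0.0182 -0.003 -6 0 0"

```text
time: 9.3
position: [577.9, 97.3, 86.8]
tcp_rot: [[0.984, -0.031, -0.177], [-0.18, -0.177, -0.968], [-0.002, 0.984, -0.18]]
wrist_force: [-0.1, 1.5, -1.6]
grip_width: 30.7
grip_force: 1.8
```

>>> drive_tool --increments "0.33 0 0 0 0 0 0; 0.3 0 0 0 0 0 0; 0.27 0 0 0 0 0 0; 0.24 0 0 0 0 0 0; 0.21 0 0 0 0 0 0"

```text
time: 9.8
position: [578.3, 97.1, 88.4]
tcp_rot: [[0.984, -0.033, -0.177], [-0.18, -0.18, -0.967], [0.0, 0.983, -0.183]]
wrist_force: [0.3, 3.3, -1.1]
grip_width: 17.6
grip_force: 1.7
```

>>> drive_tool --increments "0.18 0 0 0 0 0 0; 0.15 0 0 0 0 0 0; 0.12 0 0 0 0 0 0; 0.09 0 0 0 0 0 0; 0.06 0 0 0 0 0 0"

```text
time: 10.3
position: [578.2, 97.1, 88.1]
tcp_rot: [[0.984, -0.033, -0.177], [-0.18, -0.179, -0.967], [-0.0, 0.983, -0.182]]
wrist_force: [0.4, 2.7, -1.1]
grip_width: 5.0
grip_force: 1.7
```

```bash
cat > prof.py <<'E'
from h import *
s=bot.get_state(); print(s["time"],np.round(s["joint_pos"],3),np.round(s["wrist_force"],1),np.round(s["position"],1))
c=bot.read_camera("top"); W=cloud(c)
u=np.array([.1805,.9836]);o=np.array([531.5,-193.5]);n=np.array([-.9836,.1805])
d=W[...,:2]-o; a=d@u; l=d@n; z=W[...,2]
m=(abs(l-5)<38)&(a>-5)&(a<300)&(z>70)&(z<150)
p=np.polyfit(a[m],z[m],1); print("slope deg",np.degrees(np.arctan(p[0])),"a range",np.percentile(a[m],[.5,99.5]),"z",np.polyval(p,[130,340]))
r=cv2.minAreaRect(np.c_[a[m],l[m]].astype(np.float32)); print("rect a,l",r)
E
python3 prof.py
```

```text
10.3 [ 0.505  0.555  1.553 -1.012  2.029  2.307] [ 0.4  2.7 -1.1] [578.2  97.1  88.1]
slope deg 6.015327534928792 a range [119.66640779 299.12564084] z [ 93.1150136  115.24370355]
rect a,l ((209.38180541992188, 4.954933166503906), (75.94511413574219, 181.1179962158203), 89.97329711914062)
```

>>> drive_tool --increments "0.06 0 -0.003 0.0005 0 0 0; 0.06 0 -0.006 0.001 0 0 0; 0.06 0 -0.009 0.0015 0 0 0; 0.06 0 -0.012 0.002 0 0 0; 0.06 0 -0.015 0.0025 0 0 0"

```text
time: 10.85
position: [578.2, 97.3, 72.5]
tcp_rot: [[0.984, -0.033, -0.177], [-0.18, -0.179, -0.967], [-0.0, 0.983, -0.182]]
wrist_force: [0.8, 1.6, -0.0]
grip_width: 5.0
grip_force: 1.5
```

>>> drive_tool --increments "0.06 0 -0.003 0.0005 0 0 0; 0.06 0 -0.006 0.001 0 0 0; 0.06 0 -0.009 0.0015 0 0 0; 0.06 0 -0.011 0.002 0 0 0; 0.06 0 -0.012 0.0022 0 0 0"

```text
time: 11.35
position: [578.4, 97.4, 61.5]
tcp_rot: [[0.984, -0.034, -0.178], [-0.181, -0.178, -0.967], [0.001, 0.983, -0.182]]
wrist_force: [-2.1, 1.5, 13.1]
grip_width: 5.5
grip_force: 0.0
```

```bash
python3 prof.py
```

```text
11.35 [ 0.505  0.593  1.551 -0.998  2.01   2.342] [-2.1  1.5 13.1] [578.4  97.4  61.5]
slope deg -0.07837377698053442 a range [119.13047806 299.44107177] z [92.51765079 92.23039571]
rect a,l ((209.06268310546875, 4.9893798828125), (75.90245819091797, 181.84063720703125), 89.95402526855469)
```

The section lies flat (slope -0.1°). The hand touches the board lightly, so I'll lift it 5 mm and back straight out along the board.

>>> drive_tool --increments "0.06 0 0.005 -0.001 0 0 0; 0.06 0 0.003 -0.011 0 0 0; 0.06 0 0 -0.026 0 0 0; 0.06 0 -0.003 -0.046 0 0 0; 0.06 0 -0.006 -0.066 0 0 0"

```text
time: 11.9
position: [590.3, 164.0, 66.7]
tcp_rot: [[0.984, -0.033, -0.177], [-0.18, -0.179, -0.967], [-0.0, 0.983, -0.182]]
wrist_force: [0.2, -0.5, -1.0]
grip_width: 5.2
grip_force: 0.0
```

```bash
python3 prof.py; python3 - <<'E'
from h import *
a=bot.read_camera("side")["image"];b=bot.read_camera("wrist")["image"]
cv2.imwrite("pics/s6.png",np.hstack([cv2.resize(a[120:320,180:420],(400,333)),cv2.resize(b,(400,333))]))
E
```

```text
11.9 [ 0.573  0.664  1.43  -0.967  2.085  2.33 ] [ 0.2 -0.5 -1. ] [590.3 164.   66.7]
slope deg 0.017172074075453448 a range [119.16177934 298.84468543] z [92.35842327 92.42136221]
rect a,l ((209.04306030273438, 4.9686737060546875), (181.7211151123047, 75.94503021240234), 0.05159134045243263)
```

View pics/s6.png

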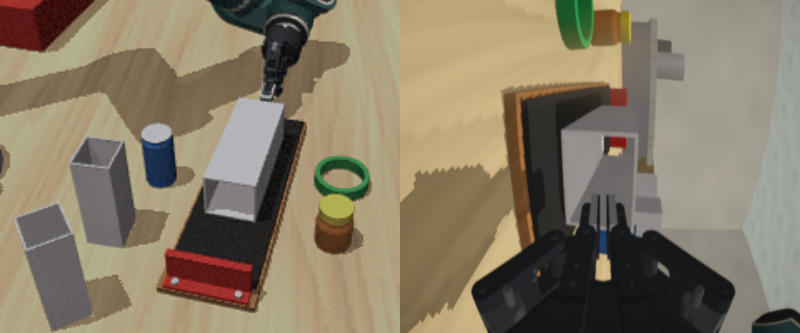

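Side view: the section lies on its side along the board with the fingers clear of the mouth. Next I bring the tool upright beyond the mouth, turn it so the fingers straddle laterally, and push on both side walls.

>>> drive_tool --increments "0.06 0 0.018 -0.011 8 0 0; 0.06 0 0.036 -0.023 16 0 0; 0.06 0 0.055 -0.034 24 0 0; 0.06 0 0.073 -0.046 32 0 0; 0.06 0 0.091 -0.057 40 0 0"

```text
time: 12.55
position: [597.3, 201.8, 168.0]
tcp_rot: [[0.984, -0.14, -0.113], [-0.18, -0.763, -0.621], [0.001, 0.631, -0.776]]
wrist_force: [-0.0, 0.1, 0.0]
grip_width: 5.2
grip_force: 0.0
```

>>> drive_tool --increments "0.3 0 0 0 8 0 0; 0.6 0 0 0 16 0 0; 0.78 0 0 0 24 0 0; 0.78 0 0 0 32 0 0; 0.78 0 0 0 39.5 0 0"

```text
time: 13.05
position: [597.4, 201.0, 167.6]
tcp_rot: [[0.983, -0.181, 0.003], [-0.181, -0.983, 0.006], [0.002, -0.006, -1.0]]
wrist_force: [0.1, 0.0, -1.8]
grip_width: 66.5
grip_force: 0.0
```

>>> drive_tool --increments "0.78 0 0 0 0 0 -8.5; 0.78 0 0 0 0 0 -17; 0.78 0 0 0 0 0 -25.5; 0.78 0 0 0 0 0 -34; 0.78 0 0 0 0 0 -42.5"

```text
time: 13.55
position: [597.0, 200.8, 166.4]
tcp_rot: [[0.844, 0.536, -0.0], [0.536, -0.844, -0.0], [-0.0, -0.0, -1.0]]
wrist_force: [0.1, 0.1, -0.1]
grip_width: 66.6
grip_force: 0.0
```

>>> drive_tool --increments "0.78 0 0 0 0 0 -8.5; 0.78 0 0 0 0 0 -17; 0.78 0 0 0 0 0 -25.5; 0.78 0 0 0 0 0 -34; 0.78 0 0 0 0 0 -42.5"

```text
time: 14.05
position: [597.1, 200.8, 166.4]
tcp_rot: [[0.26, 0.966, -0.0], [0.966, -0.26, -0.0], [-0.0, -0.0, -1.0]]
wrist_force: [0.4, -0.4, 0.4]
grip_width: 66.8
grip_force: 0.0
```

```bash
python3 - <<'E'
from h import *
s=bot.get_state(); print(s["time"],np.round(s["joint_pos"],3),s["grip_width"],s["position"],np.round(s["tcp_rot"],3).tolist())
u=np.array([.1805,.9836]);n=np.array([-.9836,.1805]); d=s["position"][:2]-np.array([531.5,-193.5]); print("a,l",d@u,d@n)
E
```

```text
14.05 [ 0.284  0.043  1.624 -0.     1.475  0.547] 66.76099986031025 [597.05448685 200.82555359 166.42306498] [[0.26, 0.966, -0.0], [0.966, -0.26, -0.0], [-0.0, -0.0, -1.0]]
a,l 399.6911993870594 6.696369152904706
```

>>> drive_tool --increments "0.78 0 0.002 0.03 0 0 -4.7; 0.78 0 0.002 0.065 0 0 -4.7; 0.78 0 0.002 0.1 0 0 -4.7; 0.78 0 0.002 0.12 0 0 -4.7; 0.78 0 0.002 0.128 0 0 -4.7"

```text
time: 14.55
position: [598.0, 200.0, 36.0]
tcp_rot: [[0.186, 0.983, -0.003], [0.983, -0.186, -0.001], [-0.002, -0.003, -1.0]]
wrist_force: [-0.4, 0.5, 0.8]
grip_width: 66.1
grip_force: 0.0
```

>>> drive_tool --increments "0.78 -0.012 0 0 0 0 0; 0.78 -0.024 0 0 0 0 0; 0.78 -0.036 0 0 0 0 0; 0.78 -0.046 0 0 0 0 0; 0.78 -0.052 0 0 0 0 0"

```text
time: 15.05
position: [589.7, 148.2, 39.5]
tcp_rot: [[0.186, 0.982, 0.001], [0.982, -0.186, 0.0], [0.0, 0.001, -1.0]]
wrist_force: [-0.1, -0.2, -0.5]
grip_width: 66.3
grip_force: 0.0
```

>>> drive_tool --increments "0.78 -0.006 0 0 0 0 0; 0.78 -0.012 0 0 0 0 0; 0.78 -0.018 0 0 0 0 0; 0.78 -0.024 0 0 0 0 0; 0.78 -0.03 0 0 0 0 0"

```text
time: 15.55
position: [584.2, 120.3, 39.2]
tcp_rot: [[0.185, 0.983, 0.001], [0.983, -0.185, 0.001], [0.001, 0.001, -1.0]]
wrist_force: [1.4, 5.2, 2.3]
grip_width: 66.7
grip_force: 0.0
```

```bash
cat > see.py <<'E'
from h import *
s=bot.get_state(); print(s["time"],np.round(s["wrist_force"],1),s["position"])
u=np.array([.1805,.9836]);n=np.array([-.9836,.1805]);o=np.array([531.5,-193.5]); d=s["position"][:2]-o; print("tcp a,l",d@u,d@n)
c=bot.read_camera("top"); cv2.imwrite("pics/last.png",c["image"]); W=cloud(c); d=W[...,:2]-o; a=d@u; l=d@n; z=W[...,2]
m=(abs(l-5)<45)&(a>-30)&(a<300)&(abs(z-93)<6)
print("foot edge",np.percentile(a[m],[.3,1,99]),cv2.minAreaRect(np.c_[a[m],l[m]].astype(np.float32)),"slope",np.polyfit(a[m],z[m],1))
E
python3 see.py
```

```text
15.55 [1.4 5.2 2.3] [584.23553736 120.27864425  39.15546609]
tcp a,l 318.1514389769111 4.766370743631006
foot edge [ 94.80957141  95.972465   294.35206616] ((196.99168395996094, 5.581275939941406), (80.48053741455078, 205.50205993652344), 89.86261749267578) slope [-7.56885488e-04  9.24662598e+01]
```

Pushing works (5 N, straight). About 95 mm remain.

>>> drive_tool --increments "0.78 -0.008 0 0 0 0 0; 0.78 -0.016 0 0 0 0 0; 0.78 -0.024 0 0 0 0 0; 0.78 -0.032 0 0 0 0 0; 0.78 -0.04 0 0 0 0 0"

```text
time: 16.1
position: [576.7, 80.9, 39.0]
tcp_rot: [[0.185, 0.983, 0.001], [0.983, -0.185, 0.001], [0.001, 0.0, -1.0]]
wrist_force: [1.0, 5.1, 2.5]
grip_width: 66.8
grip_force: 0.0
```

>>> drive_tool --increments "0.78 -0.008 0 0 0 0 0; 0.78 -0.016 0 0 0 0 0; 0.78 -0.024 0 0 0 0 0; 0.78 -0.032 0 0 0 0 0; 0.78 -0.038 0 0 0 0 0"

```text
time: 16.6
position: [569.6, 43.4, 38.9]
tcp_rot: [[0.185, 0.983, 0.0], [0.983, -0.185, 0.001], [0.001, 0.0, -1.0]]
wrist_force: [0.2, 5.8, 2.4]
grip_width: 66.6
grip_force: 0.0
```

```bash
python3 see.py
```

```text
16.6 [0.2 5.8 2.4] [569.62223016  43.36382976  38.9232631 ]
tcp a,l 239.86032549313472 5.256895682639683
foot edge [ 16.37466416  17.42690102 221.74032868] ((127.02253723144531, 6.9179534912109375), (222.90478515625, 82.4411849975586), 0.8845368027687073) slope [1.55786528e-04 9.24107649e+01]
```

>>> drive_tool --increments "0.78 -0.003 0 0 0 0 0; 0.78 -0.006 0 0 0 0 0; 0.78 -0.008 0 0 0 0 0; 0.78 -0.010 0 0 0 0 0; 0.78 -0.012 0 0 0 0 0"

```text
time: 17.15
position: [567.4, 31.9, 38.8]
tcp_rot: [[0.185, 0.983, 0.0], [0.983, -0.185, 0.0], [0.0, 0.0, -1.0]]
wrist_force: [1.0, 5.4, 1.5]
grip_width: 66.4
grip_force: 0.0
```

>>> drive_tool --increments "0.78 -0.001 0 0 0 0 0; 0.78 -0.002 0 0 0 0 0; 0.78 -0.003 0 0 0 0 0; 0.78 -0.004 0 0 0 0 0; 0.78 -0.004 0 0 0 0 0"

```text
time: 17.65
position: [566.5, 29.2, 38.8]
tcp_rot: [[0.185, 0.983, -0.0], [0.983, -0.185, 0.003], [0.003, -0.001, -1.0]]
wrist_force: [-0.0, 17.6, 1.9]
grip_width: 67.0
grip_force: 0.0
```

Contact with the stop (force up to 18 N). A slight extra push to seat it flat, then I back off and check.

>>> drive_tool --increments "0.78 -0.001 0 0 0 0 0; 0.78 -0.0015 0 0 0 0 0; 0.78 -0.0015 0 0 0 0 0; 0.78 0.002 0 0 0 0 0; 0.78 0.01 0 0 0 0 0"

```text
time: 18.15
position: [568.3, 37.4, 38.5]
tcp_rot: [[0.186, 0.983, -0.0], [0.983, -0.186, -0.001], [-0.001, -0.0, -1.0]]
wrist_force: [0.0, -0.6, -0.2]
grip_width: 66.4
grip_force: 0.0
```

>>> drive_tool --increments "0.78 0.03 0 0 0 0 0; 0.78 0.07 0 0 0 0 0; 0.78 0.09 0 -0.03 0 0 0; 0.78 0.1 0 -0.08 0 0 0; 0.78 0.1 0 -0.12 0 0 0"

```text
time: 18.65
position: [586.9, 137.2, 160.4]
tcp_rot: [[0.184, 0.983, -0.0], [0.983, -0.184, -0.0], [-0.0, -0.0, -1.0]]
wrist_force: [1.5, 1.0, 0.6]
grip_width: 66.5
grip_force: 0.0
```

```bash
python3 see.py; python3 - <<'E'
from h import *
a=cv2.imread("pics/last.png");b=bot.read_camera("side")["image"]
cv2.imwrite("pics/s7.png",np.hstack([cv2.resize(a[100:260,200:420],(400,291)),cv2.resize(b[150:320,180:420],(400,291))]))
E
```

```text
18.65 [1.5 1.  0.6] [586.90042098 137.19955522 160.42056077]
tcp a,l 335.2758585015483 5.199415636890164
foot edge [  2.33485649   3.81418056 209.60692136] ((106.62715148925781, 7.433818817138672), (210.3028106689453, 80.50664520263672), 0.4287436902523041) slope [-1.01686273e-03  9.24981221e+01]
```

View pics/s7.png

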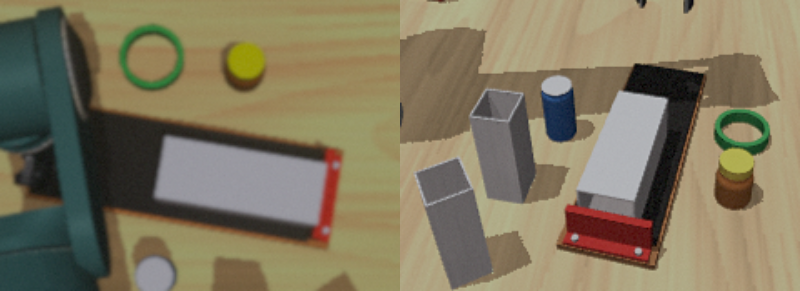

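The section lies flat, is straight to 0.4°, and its foot is against the stop. The can, tape and jar are where they were, and the robot is clear of everything.

```bash
python3 -c "
from workcell import bot
print(bot.finish_job())"
```

```text
the job is handed in; nothing more can be done
None
```

I tipped the section over, eased it down and pushed it back along the board; it now lies flat with its foot against the red stop. The can, tape and jar are where they stood, and I handed the job in at about 19 s (no verdict was returned).

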